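# Set the suction regulator, lock it, and hold the dust gate half open

## Robot

A 6-joint arm with a two-finger parallel gripper is mounted at the origin on the work surface. World frame = base frame: x ahead of the robot, y to its left, z up, the work surface at z = 0. Lengths are in mm, angles in rad, forces in N, time in s.
With the tool pointing down it reaches from about 275 to 750 mm from the base axis. Payload 10.2 kg.
Tool frame: the origin (TCP) lies at the very end of the fingers, on their centre line; the grasp point (between the pads) lies 19 mm behind it; z points along the fingers, y is the line along which they close (so a half turn about z gives the same grasp; the last joint's range is limited). The gripper opens to 85 mm and grips with 20 to 120 N. Pads are 22 mm wide; open, the fingers measure 114 mm over their backs; the gripper's body (76 mm by 85 mm) begins 54 mm behind the grasp point. The pads swing forward as they close: fully open they stand 13 mm farther back than shut.
Start: joints at [0.897, 0.313, 1.498, -0, 1.331, -0.223], TCP at [228.748, 472.552, 231.294] pointing down, gripper open.
Joint ranges: [-2.94, 2.94], [-0.97, 2.17], [0.19, 2.56], [-1.23, 4.37], [0.02, 3.11], [-2.88, 2.88]. Speed limits (rad/s): [2.39, 2.39, 3.01, 3.14, 3.14, 3.14].

## Interface

Orientations are given as a unit quaternion [w, x, y, z].
In Python, from rig import monitor, eyes, job gives the robot as it stands. The module is installed in compiled form; this text tells all that it offers.
- The arm moves only by the tool send_rows, never from a script. Its argument "targets" is one flat list of numbers, 7 for each row, row after row: the turn, a rotation vector about the tool's x, y, z in degrees, then the shift along the tool's x, y, z in units of 60 mm (1.0 is 60 mm), then the opening, from -1 (shut) to 1 (fully open), so that 0 is half open. A call has 1 to 5 rows; each row shifts and turns the commanded pose from where the row before left it, along the tool's axes as they then stand; what a row does not reach is not made up. A row lasts 1/8 s, in which the tool goes at most 62.5 mm and 10.7 degrees, less where a joint would pass 70% of its speed; a pose out of reach is approached as far as the arm can. A call is refused whole if a number of a shift passes 1 or a number of a turn 10.7, either way. A call with a gripper value outside its range is refused whole. The fingers move at their own pace and stop on an object; "newtons" is the grip in N (left out, the last holds). Time passes only in rows, so rows that do not move let the fingers close. It gives the time, the measured TCP pose, the force, the opening and the grip force at its end, in the units of the state.
- monitor.sense(): the state, without advancing time (a new reading comes with each control period).
- eyes.capture(name): name is "scene" or "top"; returns a dict with "img" (384x512x3 uint8, red, green, blue), "K" (3x3 intrinsics, pixels), "R" (3x3) and "t" (3): a world point X has camera coordinates R X + t. Camera axes: x right, y down, z forward; pixel columns grow to the right and rows downward; lengths in mm; the calibration is good to about 2 mm. A picture is of the moment at which its call begins. There is no depth.
- job.finish_job(): hands the job in; it is judged then, once.
The state is a dict: "time_s": time; "joints": joint angles; "dq": joint speeds; "tau": joint torques, N m; "eef_pos": TCP position; "ee_rot": TCP orientation; "force": force on the tool from outside, world axes, zero at the start; "wrist_torque": the same for the moment, N m; "grip_width": opening from 0.0 (shut) to 1.0 (fully open); "grip_force": force on a finger pad.
Only numpy, scipy, OpenCV 4.12 (cv2) and the standard library are available. Lean on these libraries where they do the work, as an engineer would, in place of code of your own. Each camera call takes 0.05 s, during which the arm holds its last target. There are 200 camera calls.

## Task

Set up the bench's dust extraction: turn the regulator knob until its pointer is on the long mark facing the lock, then slide the lock fully home so that its fork straddles the pointer. Then slide the sprung shutter of the dust gate by its upright tab to half of its travel, where the tab stands at the thick middle mark, and finish while still holding it there with the gripper's fingers, because the spring would close it. Leave the other things on the bench where they lie.

Things in the scene. Friction and masses are not known exactly. Their poses are not given: they have to be found in the camera images.
- regulator: suction regulator: aluminium block 190 (x) x 100 (y) x 50 mm bolted to the bench left or right of the gate, turned up to 0.3 rad; origin at the centre of its underside. On top, at y = 0: the lock's thumb tab at x = -65 mm (lock open), the knob's axis at x = +45 mm, the long black mark between them. Guide strips 10 mm high flank the lock
- knob (a joint): regulator knob angle, rad, about the upright axis, counter-clockwise from above positive; 0 = its pointer on the long mark (pointing to the regulator's -x, at the lock), limits -1.4 and 1.4; starts 0.55 to 1.2; friction 0.05 N m, stays where it is left
- knob_grip (a point): on the knob's axis at the height to grip, 84 mm above the bench. The knob is a black bar 12 mm thick, 20 mm long behind its axis and 24 mm on the pointer side (last 10 mm 9 mm thick), from 62 to 94 mm above the bench, over a round flange whose top is 56 mm up. Site x runs along the bar, the pointer is its -x end, with a brass line on top
- lock (a joint): travel of the fork lock, m, along the regulator's +x towards the knob: 0 = open, 0.042 = fully home; starts 0 to 0.006; friction 2 N, stays where it is left. Its two prongs (18 mm apart, 64 to 74 mm above the bench) pass either side of the pointer only if the knob is within about 0.18 rad of the mark, and meet it otherwise
- lock_tab (a point): centre of the top of the lock's upright steel thumb tab, 112 mm above the bench; the tab is 12 mm thick along the regulator's x, 26 mm wide along its y, and stands 38 mm above its carriage (46 mm wide, top 74 mm above the bench); moves with the lock
- gate: dust gate: grey box 120 (x) x 230 (y) x 50 mm bolted to the bench, turned up to 0.3 rad; origin on the underside, mid-width, 100 mm from its -y end. Grilled port at the -y end under the shutter; brass spring barrel (top 73 mm up) from y = 55 to 125 mm. Rails 12 mm high. Engraved marks for the tab: closed y = -33 mm, half y = -3 mm (thick, across the rails), open y = +27 mm
- shutter (a joint): travel of the shutter, m, along the gate's +y: 0 = closed, 0.03 = half, 0.06 = fully open. The spring pushes it shut with 3 N at 0, 9 N at half, 15 N fully open; let go, it closes
- shutter_tab (a point): upright steel tab by which the shutter is moved: 12 mm thick along the gate's y, 30 mm wide along its x, from 58 to 104 mm above the bench; this point is the centre of its top; it moves with the shutter. The steel shutter plate lies under and to the -y side of it, its top 58 mm above the bench; a thin rod runs from it at 63 mm height (8 mm thick) into the barrel
- drawer_front: drawer front, reddish wood board 80 x 300 x 18 mm lying on the robot's side of the fixtures; a bystander, leave alone; origin at the centre of its underside
- bone_folder: white bone folder 150 x 22 x 5 mm lying between the two fixtures; a bystander, leave alone; origin at the centre of its underside
- spacer_a: walnut spacer bar 20 x 200 x 14 mm, on the robot's side of the fixtures; a bystander, leave alone; origin at the centre of its underside
- spacer_b: walnut spacer bar 20 x 200 x 14 mm, beyond the fixtures; a bystander, leave alone; origin at the centre of its underside
- brass_rule: brass rule 26 x 300 x 4 mm; a bystander, leave alone; origin at the centre of its underside
- paste_jar: paste jar, 64 mm across, 75 mm tall; a bystander, leave alone; origin at the centre of its underside
- pattern_block: square inlaid pattern block 90 x 90 x 30 mm on the bed of the hand press; a bystander, leave alone; origin at the centre of its underside
Mind the look-alikes: they are no part of the job. What is shaped like the regulator but blue is not meant.

How it is judged:
By the outcome, as a careful person would: the job done as asked, in the order asked, and still so for the second after the job is handed in, while the arm keeps its last pose, push and grip.
It also fails if it takes over 54 s, if anything falls off the work surface, if the arm or the gripper's body presses on something with over 40 N, if the wrist force passes 120 N, or if a joint passes its speed limit or range.

## Working session

There is one attempt and no reset: what is moved stays moved. The work goes in short steps, Python scripts to look and compute and a tool call to move; the robot and the scene stay as the last step left them, time stands still between calls to the robot, and variables do not carry over. Pictures are saved under pics/ and viewed, at most 10 in all, crops included, and the job is handed in when it is done.

Besides the shell and the picture viewer there is one more tool, called after "Emit:" as a command line: name --argument value ..., lists and objects as JSON in quotes. send_rows: Moves the arm, as the interface text tells. Its arguments: {"type":"object","properties":{"targets":{"type":"array","items":{"type":"number"}},"newtons":{"type":"number"}},"required":["targets"]}

```bash
mkdir -p pics; python3 - <<'E'
from rig import monitor, eyes
import cv2,pickle
s=monitor.sense(); print(s)
d={}
for n in("scene","top"):
    c=eyes.capture(n); d[n]=c
    cv2.imwrite(f"pics/{n}0.png",cv2.resize(c["img"][:,:,::-1],(800,600),interpolation=cv2.INTER_CUBIC))
    print(n,c["K"].tolist(),c["R"].tolist(),c["t"].tolist())
pickle.dump(d,open("c0.pkl","wb"))
E
```

```text
{'time_s': 0.0, 'joints': array([ 8.96598057e-01,  3.13451609e-01,  1.49849658e+00, -7.02631909e-06,
        1.33100264e+00, -2.23373773e-01]), 'dq': array([-0.00157064, -0.00058786,  0.00039542, -0.00148398,  0.00018386,
       -0.00075324]), 'tau': array([ 6.50202346e-04, -4.12268043e+01, -2.59746981e+01, -7.67339839e-05,
        4.12889887e-03, -8.90307007e-06]), 'eef_pos': array([228.56719909, 472.32150572, 230.71186281]), 'ee_rot': array([-2.91562333e-04,  2.23507334e-01,  9.74702011e-01, -6.13319678e-04]), 'force': array([ 0.05166574, -0.38388577, -0.55495988]), 'wrist_torque': array([0.02827331, 0.02876973, 0.02772179]), 'grip_force': 0.0, 'grip_width': 0.9995719184397627}
scene [[473.2463196798007, 0.0, 250.47824083699018], [0.0, 473.2463196798007, 191.41861970593547], [0.0, 0.0, 1.0]] [[-0.43373364446959994, 0.9010136852199361, -0.007033114637814904], [0.6002558080971631, 0.28311468400821044, -0.7480234224571799], [-0.6719881624706943, -0.3286645930813374, -0.663635061426036]] [182.3156376214285, -215.3290000465472, 2013.6338589893367]
top [[412.00129369318296, 0.0, 256.4604043551083], [0.0, 412.00129369318296, 203.03049238436475], [0.0, 0.0, 1.0]] [[-0.012218608302932298, -0.9999188705442563, -0.0035997139661833604], [-0.9801523067454021, 0.01268929192416786, -0.19783942340224106], [0.19786905061885618, 0.001110945526148294, -0.9802278330098726]] [53.087718875808726, 495.38753956741783, 1743.4492894069551]
```

View pics/top0.png

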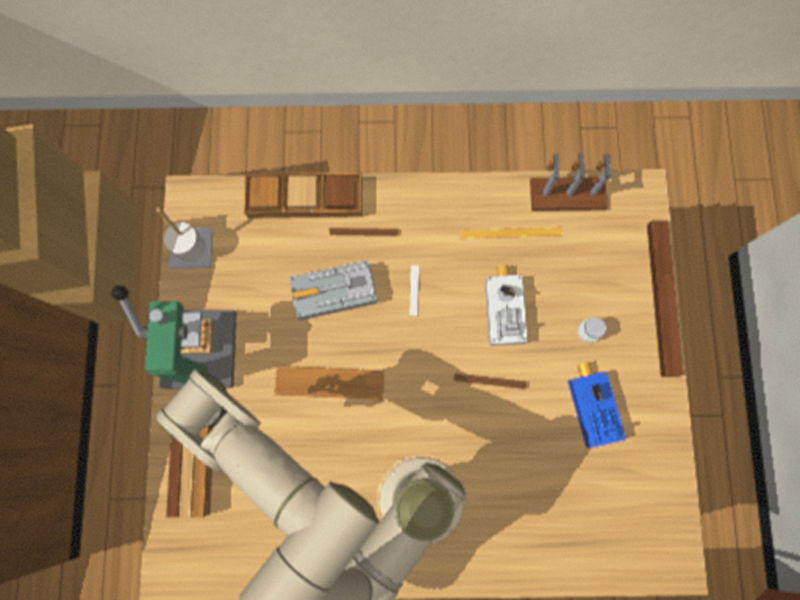

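View pics/scene0.png

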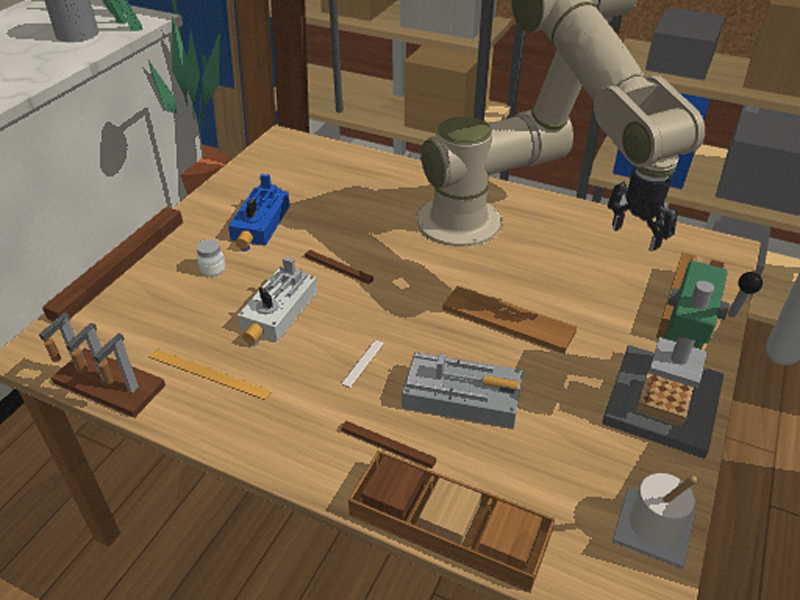

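The top view shows the aluminium regulator at about (507,310), with the knob at its far end. The gate is at (333,290), with the barrel towards +y (left). The blue look-alike is at (597,408). Next I'll make a montage of close crops.

```bash
cat > h.py <<'E'
import numpy as np,cv2,pickle
def ray(c,u,v):
    K,R,t=c["K"],c["R"],c["t"]; d=R.T@np.linalg.solve(K,[u,v,1.]); return -R.T@t,d
def onz(c,u,v,z):
    o,d=ray(c,u,v); return o+d*(z-o[2])/d[2]
def tri(c1,p1,c2,p2):
    P=[c["K"]@np.c_[c["R"],c["t"]] for c in(c1,c2)]
    X=cv2.triangulatePoints(P[0],P[1],np.float64(p1),np.float64(p2))[:,0]; return X[:3]/X[3]
def proj(c,X):
    p=c["K"]@(c["R"]@np.asarray(X,float)+c["t"]); return p[:2]/p[2]
def montage(crops,f):  # crops: (img,u0,v0) each 100x75 -> 400x300
    t=[cv2.resize(i[v:v+75,u:u+100,::-1],(400,300),interpolation=cv2.INTER_CUBIC) for i,u,v in crops]
    cv2.imwrite(f,np.vstack([np.hstack(t[:2]),np.hstack(t[2:])]))
E
python3 - <<'E'
from h import *
d=pickle.load(open("c0.pkl","rb"))
T,S=d["top"],d["scene"]
montage([(T["img"],275,160),(T["img"],165,150),(S["img"],130,150),(S["img"],245,210)],"pics/m0.png")
for n,(a,b,e,f) in dict(reg=(305,345,172,224),gate=(180,246,162,208)).items():
    im=T["img"][e:f,a:b]; h=cv2.cvtColor(im,cv2.COLOR_RGB2HSV)
    m=(h[...,1]<60).astype(np.uint8)
    cs,_=cv2.findContours(m,0,2); c=max(cs,key=cv2.contourArea)
    q=cv2.boxPoints(cv2.minAreaRect(c))+[a,e]
    w=np.array([onz(T,*p,50)[:2] for p in q]); print(n,q.round(1).tolist(),w.round(0).tolist(),w.mean(0),[np.linalg.norm(w[i]-w[i-1]) for i in range(4)],[np.arctan2(*(w[i]-w[i-1])[::-1]) for i in range(4)])
E
```

```text
reg [[309.8, 177.0], [334.3, 175.3], [337.4, 219.0], [312.9, 220.7]] [[610.0, -189.0], [616.0, -298.0], [421.0, -302.0], [415.0, -196.0]] [ 515.59499026 -246.09057565] [np.float64(194.90892534935975), np.float64(108.5107574038367), np.float64(195.11331059760266), np.float64(106.2006304058122)] [np.float64(0.031248469722688802), np.float64(-1.5104040111656396), np.float64(-3.1221612802213294), np.float64(1.6300257853778621)]
gate [[183.5, 177.4], [235.0, 165.4], [241.4, 192.8], [189.9, 204.7]] [[616.0, 367.0], [667.0, 140.0], [543.0, 112.0], [492.0, 337.0]] [579.41839183 238.98512746] [np.float64(127.07684166165782), np.float64(233.0283935733451), np.float64(127.74996532228668), np.float64(229.88927666151068)] [np.float64(0.24237064704032693), np.float64(-1.3463518908904375), np.float64(-2.9238979382245036), np.float64(1.7922365681507373)]
```

View pics/m0.png

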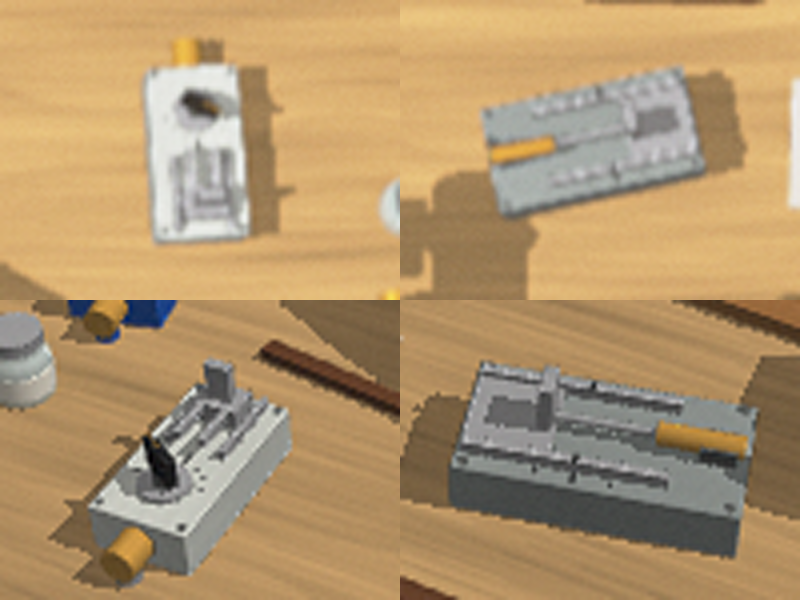

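```bash
python3 - <<'E'
from h import *
d=pickle.load(open("c0.pkl","rb"))
T,S=d["top"],d["scene"]
# regulator top corners from edge reading
q=[(311.75,177.5),(334.5,177),(337,219.5),(313.75,220.5)]
w=np.array([onz(T,*p,50)[:2] for p in q]);print("reg",w.round(1).tolist(),w.mean(0))
for c,n,(a,b,e,f) in((T,"top",(314,334,178,194)),(S,"scene",(160,180,178,205))):
    im=c["img"][e:f,a:b].astype(int).max(2); print(n); print(im)
# predicted pixels
th=0.035;ce=np.array([515,-248]);X=np.array([np.cos(th),np.sin(th)])
for n,p,z in(("knob",ce+45*X,94),("tab0",ce-65*X,112),("tab6",ce-59*X,112)):
    print(n,p,[proj(c,[*p,z]).round(1).tolist() for c in(T,S)])
g=np.array([590,192]);print("sh",[proj(c,[*g,104]).round(1).tolist() for c in(T,S)])
print("lock tab scene->z112",onz(S,185,166.5,112),"shutter scene->z104",onz(S,282.75,228.3,104))
E
```

```text
reg [[607.5, -198.0], [608.4, -298.2], [419.0, -299.6], [415.9, -199.2]] [ 512.69292631 -248.77391006]
top
[[199 225 230 227 229 231 232 232 230 229 231 234 235 232 234 235 232 218
  200 203]
 [220 232 232 231 231 232 232 232 230 231 233 233 233 232 232 233 232 227
  225 227]
 [228 231 231 230 229 232 234 230 231 231 233 234 234 233 234 234 233 232
  231 229]
 [231 232 232 229 231 233 230 219 215 218 224 228 224 230 233 233 233 232
  232 228]
 [230 229 231 230 232 232 223 168 149 156 168 183 181 204 216 217 220 229
  232 229]
 [230 229 231 230 229 225 180 112  82  95 105 122 133 151 170 174 187 208
  217 225]
 [230 232 231 232 228 200 131  72  59  61  68  79 101 115 138 161 169 173
  183 204]
 [230 230 232 230 213 181 116  59  60  61  61  79 109 116 129 151 165 165
  165 177]
 [230 233 231 226 199 180 148 113  73  65  62  73 104 114 129 140 150 166
  164 169]
 [230 231 232 227 200 184 187 154 103  78  64  62  77  85 117 134 155 159
  162 164]
 [231 228 223 227 216 195 191 183 137 104  96  89  83  77  83 126 168 157
  159 170]
 [230 225 216 226 224 201 191 188 167 152 153 152 144 125 
[... 2335 characters left out ...]
198 205 205 204 203 205 207 207 169 170 208 207 203 201 200 202 199
  199 197]
 [200 203 203 200 202 197 198 200 203 204 204 203 199 201 197 200 200 199
  197 196]
 [207 206 203 203 200 197 201 200 200 201 202 199 196 196 199 202 201 197
  196 200]
 [140 171 193 203 200 201 204 204 199 200 200 198 198 201 205 200 200 197
  199 213]]
knob [ 559.97244031 -246.42532154] [[324.8, 185.4], [169.5, 185.9]]
tab0 [ 450.03980844 -250.27453555] [[327.6, 210.0], [184.6, 163.9]]
tab6 [ 456.03613381 -250.06457842] [[327.5, 208.5], [183.8, 164.9]]
sh [[222.1, 179.4], [281.9, 228.2]]
lock tab scene->z112 [ 462.25245981 -241.22437296  112.        ] shutter scene->z104 [589.33656076 194.52854685 104.        ]
```

```bash
python3 - <<'E'
from h import *
d=pickle.load(open("c0.pkl","rb"))
T,S=d["top"]["img"],d["scene"]["img"]
a=cv2.resize(T[176:200,312:340,::-1],(400,343),interpolation=4);b=cv2.resize(S[176:200,155:183,::-1],(400,343),interpolation=4)
cv2.imwrite("pics/k0.png",np.hstack([a,b]))
E
```

```text
(no output)
```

View pics/k0.png

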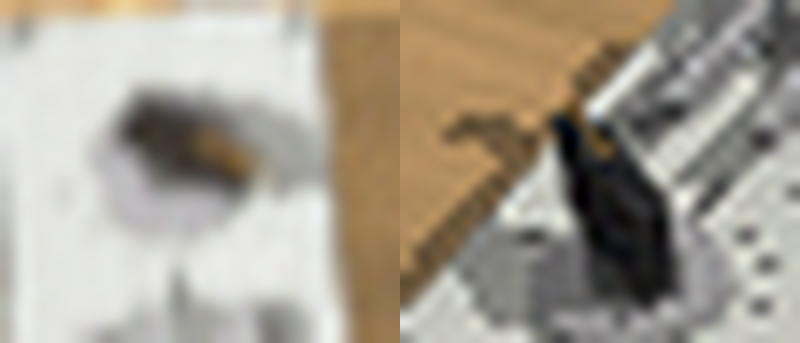

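Top crop: the knob's brass line runs (200,140)→(250,165), so the pointer stands about 1.1 rad off the mark. That puts the knob axis near (558,-248) and the shutter tab near (589,193). I'll move above the knob now.

Emit:
send_rows --targets '[0,0,9.1,0,0,0,0,0,0,9.1,0,0,0,0,0,0,9.1,0,0,0,0,0,0,9.1,0,0,0,0,0,0,9.1,0,0,0,0]' --newtons 40

```text
time_s: 0.72
eef_pos: [228.7, 472.4, 231.0]
ee_rot: [-0.0, 0.585, 0.811, -0.0]
force: [0.3, -0.3, 0.6]
grip_width: 0.499
grip_force: 0.0
```

Emit:
send_rows --targets '[0,0,9.1,0,0,0,0,0,0,9.1,0,0,0,0,0,0,9.1,0,0,0,0,0,0,9.1,0,0,0,0,0,0,9.1,0,0,0,0]'

```text
time_s: 1.35
eef_pos: [228.6, 472.4, 231.0]
ee_rot: [0.0, 0.853, 0.522, -0.0]
force: [-0.2, 0.2, 0.2]
grip_width: 0.498
grip_force: 0.0
```

Emit:
send_rows --targets '[0,0,0,-0.549,0.689,0,0,0,0,0,-0.549,0.689,0,0,0,0,0,-0.549,0.689,0,0,0,0,0,-0.549,0.689,0,0,0,0,0,-0.549,0.689,0,0]'

```text
time_s: 1.98
eef_pos: [339.2, 230.7, 231.2]
ee_rot: [-0.0, 0.852, 0.524, -0.0]
force: [0.2, -0.6, -0.7]
grip_width: 0.5
grip_force: 0.0
```

Emit:
send_rows --targets '[0,0,0,-0.549,0.689,0,0,0,0,0,-0.549,0.689,0,0,0,0,0,-0.549,0.689,0,0,0,0,0,-0.549,0.689,0,0,0,0,0,-0.549,0.689,0,0]'

```text
time_s: 2.6
eef_pos: [449.3, -9.7, 231.2]
ee_rot: [-0.0, 0.852, 0.524, -0.0]
force: [0.6, 0.9, 0.3]
grip_width: 0.498
grip_force: 0.0
```

Emit:
send_rows --targets '[0,0,0,-0.549,0.689,0,0,0,0,0,-0.549,0.689,0,0,0,0,0,-0.549,0.689,0,0,0,0,0,-0.549,0.689,0,0,0,0,0,-0.549,0.689,0,0]'

```text
time_s: 3.22
eef_pos: [559.5, -249.8, 230.9]
ee_rot: [-0.0, 0.852, 0.524, -0.0]
force: [1.0, 0.2, 0.2]
grip_width: 0.498
grip_force: 0.0
```

Emit:
send_rows --targets '[0,0,0,0,0,0.7,0,0,0,0,0,0,0.7,0,0,0,0,0,0,0,0]'

```text
time_s: 3.6
eef_pos: [557.7, -247.4, 144.3]
ee_rot: [-0.003, 0.852, 0.524, -0.001]
force: [0.2, 0.4, 0.7]
grip_width: 0.505
grip_force: 0.0
```

```bash
cat > look.py <<'E'
import sys; from h import *; from rig import eyes,monitor
f,u,v,u2,v2,w=sys.argv[1],*map(int,sys.argv[2:])
a=eyes.capture("top");b=eyes.capture("scene");pickle.dump({"top":a,"scene":b},open(f+".pkl","wb"))
h=w*3//4*2
r=lambda i,u,v:cv2.resize(i[v:v+w,u:u+w,::-1],(400,400),interpolation=4)
cv2.imwrite(f"pics/{f}.png",np.hstack([r(a["img"],u,v),r(b["img"],u2,v2)]))
s=monitor.sense();print(s["eef_pos"],s["joints"].round(2),s["time_s"])
E
python3 look.py k1 290 160 130 125 80
```

```text
[ 559.57447597 -248.46058824  148.69361397] [-0.61  0.57  1.33 -0.    1.24 -0.14] 3.7
```

View pics/k1.png

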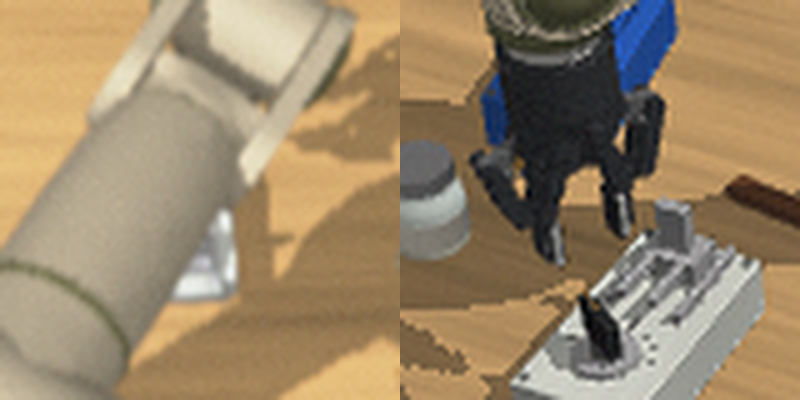

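Scene view: the fingers straddle the knob top at about (167,174), in line with the bar below them. I'll descend and grip.

Emit:
send_rows --targets '[0,0,0,-0.01,-0.02,0.5,0,0,0,0,0,0,0.5,0,0,0,0,0,0,0.35,0,0,0,0,0,0,0,0,0,0,0,0,0,0,0]'

```text
time_s: 4.32
eef_pos: [558.7, -248.8, 68.5]
ee_rot: [0.002, 0.852, 0.524, 0.001]
force: [0.4, 0.6, 0.8]
grip_width: 0.5
grip_force: 0.0
```

Emit:
send_rows --targets '[0,0,0,0,0,0,-0.5,0,0,0,0,0,0,-1,0,0,0,0,0,0,-1,0,0,0,0,0,0,-1,0,0,0,0,0,0,-1]' --newtons 40

```text
time_s: 4.95
eef_pos: [559.5, -249.2, 67.8]
ee_rot: [0.003, 0.852, 0.524, 0.001]
force: [7.0, -2.6, 0.1]
grip_width: 0.134
grip_force: 42.9
```

Emit:
send_rows --targets '[0,0,7.75,0,0,0,-1,0,0,7.75,0,0,0,-1,0,0,7.75,0,0,0,-1,0,0,7.75,0,0,0,-1]'

```text
time_s: 5.45
eef_pos: [557.8, -247.6, 67.7]
ee_rot: [-0.0, 0.961, 0.275, 0.0]
force: [-4.3, 7.4, 10.9]
grip_width: 0.131
grip_force: 44.2
```

Emit:
send_rows --targets '[0,0,7.75,0,0,0,-1,0,0,7.75,0,0,0,-1,0,0,7.75,0,0,0,-1,0,0,7.75,0,0,0,-1,0,0,0,0,0,0,-1]'

```text
time_s: 6.08
eef_pos: [557.1, -245.2, 67.7]
ee_rot: [-0.003, 1.0, 0.01, -0.001]
force: [-8.2, 16.3, 15.2]
grip_width: 0.135
grip_force: 44.9
```

Emit:
send_rows --targets '[0,0,0,0,0,0,-0.4,0,0,0,0,0,0,0,0,0,0,0,0,0,0,0,0,0,0,0,0,0,0,0,0,0,0,-0.4,0]'

```text
time_s: 6.7
eef_pos: [556.9, -247.8, 89.0]
ee_rot: [-0.001, 1.0, 0.01, -0.002]
force: [-0.2, 0.1, -0.3]
grip_width: 0.499
grip_force: 0.0
```

Emit:
send_rows --targets '[0,0,0,0,0,-0.8,0,0,0,0,0,0,-0.8,0,0,0,0,-0.4,-0.9,0,0,0,0,0,-0.4,-0.9,0,0,0,0,0,-0.4,-0.9,0,0]'

```text
time_s: 7.32
eef_pos: [481.5, -86.3, 186.3]
ee_rot: [0.0, 1.0, 0.01, 0.0]
force: [1.1, 0.1, -0.1]
grip_width: 0.495
grip_force: 0.0
```

Emit:
send_rows --targets '[0,0,0,-0.4,-0.9,0,-0.5,0,0,0,-0.4,-0.9,0,-1,0,0,0,-0.4,-0.9,0,-1,0,0,0,0,0,0,-1]'

```text
time_s: 7.82
eef_pos: [405.8, 75.2, 186.6]
ee_rot: [-0.0, 1.0, 0.012, 0.0]
force: [0.5, -1.0, 1.2]
grip_width: -0.001
grip_force: 0.0
```

```bash
python3 look.py k2 300 170 145 150 60
```

```text
[407.41593948  72.7745041  186.55584081] [-0.11  0.11  1.87 -0.    1.16  1.44] 7.925
```

View pics/k2.png

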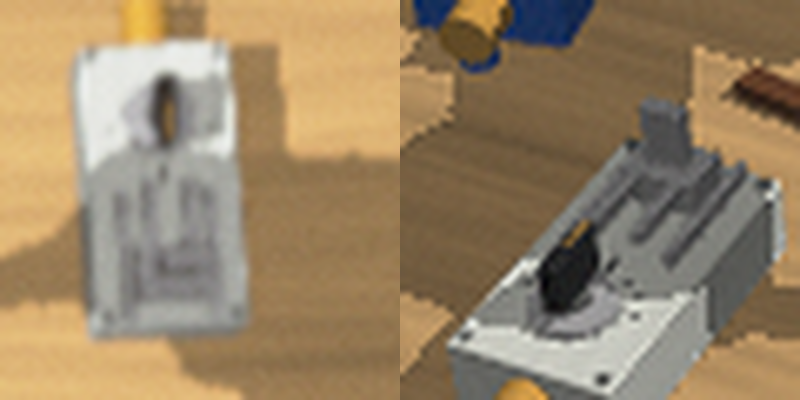

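```bash
python3 - <<'E'
from h import *
T=pickle.load(open("k2.pkl","rb"))["top"];S=pickle.load(open("k2.pkl","rb"))["scene"]
P=lambda u,v,z:onz(T,300+u*.15,170+v*.15,z)[:2]
Q=lambda u,v,z:onz(S,145+u*.15,150+v*.15,z)[:2]
A=lambda a,b:np.arctan2(*(a-b)[::-1])
L=A(P(90,57,50),P(107,322,50));R=A(P(222,52,50),P(238,312,50))
print("th",L,R,A(P(90,57,50),P(222,52,50))-np.pi/2,A(P(107,322,50),P(238,312,50))-np.pi/2,"ctr",np.mean([P(90,57,50),P(222,52,50),P(107,322,50),P(238,312,50)],0))
print("scene screws th",A(Q(772,185,50)-Q(467,335,50),0)if 0 else A(Q(602-400,380,50),Q(770-400,185,50)))
print("bar top",A(P(166,78,94),P(168,148,94)),P(167,113,94))
g=T["img"][178:224,308:342];e=cv2.cvtColor(g,cv2.COLOR_RGB2HSV)
m=((e[...,1]<60)&(e[...,2]>90)).astype(np.uint8);m=cv2.morphologyEx(m,3,np.ones((5,5)))
# side edges fitted per row
rows=[r for r in range(4,36)];l=[];rr=[]
for r in rows:
    c=np.flatnonzero(m[r]);l.append(c[0]+308);rr.append(c[-1]+309)
for x in(l,rr):
    k,b=np.polyfit(rows,x,1);print("edge",k,A(onz(T,k*4+b,182,50)[:2],onz(T,k*35+b,213,50)[:2]))
E
```

```text
th 0.022487012626665293 0.01043965825555352 0.02590033058234309 0.06420964967046983 ctr [ 515.91757601 -250.61075552]
scene screws th 0.0038822708894480002
bar top -0.017366099890963157 [ 553.35118815 -247.12236536]
edge 0.07441348973606554 0.03385942600381273
edge 0.058467741935483604 0.006652478558573414
```

Top view: the knob bar runs (165,75)→(165,150) and lines up with the mark at (163,175), within about 0.03 rad. Next I'll push the lock home with shut fingers.

Emit:
send_rows --targets '[0,0,0,0,0.89,0,-1,0,0,0,0,0.89,0,-1,0,0,0,0,0.89,0,-1,0,0,0,0,0.89,0,-1,0,0,0,0,0.89,0,-1]'

```text
time_s: 8.55
eef_pos: [412.2, -197.6, 186.3]
ee_rot: [0.0, 1.0, 0.009, 0.0]
force: [1.3, -0.4, -0.3]
grip_width: -0.003
grip_force: 0.0
```

Emit:
send_rows --targets '[0,0,0,0,0.89,0,-1,0,0,0,0,0,0,-1,0,0,0,0,0,0.8,-1,0,0,0,0,0,0.87,-1,0,0,0,0,0,0,-1]'

```text
time_s: 9.18
eef_pos: [412.1, -246.5, 83.8]
ee_rot: [-0.002, 1.0, 0.01, -0.002]
force: [0.8, 0.2, -0.0]
grip_width: 0.001
grip_force: 0.0
```

Emit:
send_rows --targets '[0,0,0,0.2,0,0,-1,0,0,0,0.15,0,0,-1,0,0,0,0.1,0,0,-1,0,0,0,0,0,0,-1]'

```text
time_s: 9.68
eef_pos: [441.3, -247.1, 86.6]
ee_rot: [0.0, 1.0, 0.011, 0.0]
force: [0.2, -0.3, -0.8]
grip_width: -0.003
grip_force: 0.0
```

Emit:
send_rows --targets '[0,0,0,0.1,0,0,-1,0,0,0,0.1,0,0,-1,0,0,0,0.1,0,0,-1]'

```text
time_s: 10.05
eef_pos: [459.0, -246.6, 86.1]
ee_rot: [-0.0, 1.0, 0.01, -0.0]
force: [-1.2, 0.8, 0.8]
grip_width: -0.001
grip_force: 1.1
```

Emit:
send_rows --targets '[0,0,0,0.1,0,0,-1,0,0,0,0.05,0,0,-1]'

```text
time_s: 10.3
eef_pos: [468.1, -246.4, 86.0]
ee_rot: [-0.0, 1.0, 0.01, -0.0]
force: [-3.1, 0.8, 1.0]
grip_width: -0.001
grip_force: 1.1
```

Emit:
send_rows --targets '[0,0,0,0.05,0,0,-1,0,0,0,0.05,0,0,-1]'

```text
time_s: 10.55
eef_pos: [473.8, -246.2, 86.0]
ee_rot: [-0.0, 1.0, 0.01, -0.0]
force: [-1.8, 1.4, 1.6]
grip_width: -0.0
grip_force: 1.1
```

Emit:
send_rows --targets '[0,0,0,0.04,0,0,-1,0,0,0,0.03,0,0,-1]'

```text
time_s: 10.8
eef_pos: [477.2, -246.1, 86.0]
ee_rot: [-0.0, 1.0, 0.01, -0.001]
force: [-12.4, 1.4, 7.2]
grip_width: 0.001
grip_force: 6.5
```

Emit:
send_rows --targets '[0,0,0,0.03,0,0,-1,0,0,0,0,0,0,-1]'

```text
time_s: 11.05
eef_pos: [477.3, -246.1, 86.0]
ee_rot: [-0.001, 1.0, 0.011, -0.003]
force: [-18.9, 2.0, 10.2]
grip_width: -0.006
grip_force: 9.3
```

Emit:
send_rows --targets '[0,0,0,-0.35,0,0,-1,0,0,0,0,0,-0.9,-1,0,0,0,0,0,-0.9,0,0,0,0,0.29,-0.91,0,0,0,0,0,0.29,-0.91,0,0]'

```text
time_s: 11.68
eef_pos: [492.0, -136.0, 194.9]
ee_rot: [0.001, 1.0, 0.009, 0.001]
force: [1.1, 0.1, 0.3]
grip_width: 0.503
grip_force: 0.0
```

Emit:
send_rows --targets '[0,0,0,0.29,-0.91,0,0,0,0,0,0.29,-0.91,0,0,0,0,0,0.29,-0.91,0,0,0,0,0,0.29,-0.91,0,0,0,0,0,0.29,-0.91,0,0]'

```text
time_s: 12.3
eef_pos: [573.5, 139.9, 194.4]
ee_rot: [-0.0, 1.0, 0.01, 0.001]
force: [0.7, -0.4, 0.1]
grip_width: 0.5
grip_force: 0.0
```

Emit:
send_rows --targets '[0,0,0,0.29,-0.91,0,0,0,0,-5.9,0,0,0,0,0,0,-5.9,0,0,0,0,0,0,0,0,0,0,0]'

```text
time_s: 12.8
eef_pos: [589.3, 193.0, 194.1]
ee_rot: [-0.0, 0.994, 0.113, 0.0]
force: [-0.5, 0.2, -0.3]
grip_width: 0.501
grip_force: 0.0
```

```bash
python3 look.py k3 300 170 145 150 60; python3 - <<'E'
from h import *
d=pickle.load(open("k3.pkl","rb"))
a=cv2.resize(d["scene"]["img"][150:210,145:205,::-1],(400,400),interpolation=4);b=cv2.resize(d["scene"]["img"][190:280,240:330,::-1],(400,400),interpolation=4)
cv2.imwrite("pics/k3b.png",np.hstack([a,b]))
E
```

```text
[589.15221561 192.82361356 194.1447921 ] [0.13 0.55 1.24 0.   1.35 1.47] 12.9
```

View pics/k3b.png

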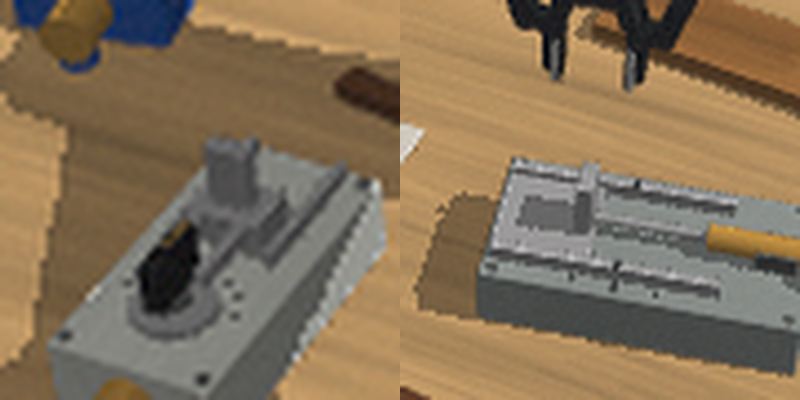

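The lock sits home with its fork around the pointer: the tab moved from about (265,105) to (232,145) in the crop. The fingers stand over the shutter tab at (592,168). I'll check the lock's travel numerically, then descend.

```bash
python3 - <<'E'
from h import *
S=pickle.load(open("k3.pkl","rb"))["scene"]
a=onz(S,145+265*.15,150+103*.15,112);b=onz(S,145+231*.15,150+143*.15,112)
print(a,b,np.linalg.norm(a-b))
E
```

```text
[ 457.42271726 -245.25521383  112.        ] [ 494.60689761 -243.59707733  112.        ] 37.22113224014887
```

Emit:
send_rows --targets '[0,0,0,0,0,0.8,0,0,0,0,0,0,0.8,0,0,0,0,0,0,0.4,0,0,0,0,0,0,0,0,0,0,0,0,0,0,-0.3]' --newtons 30

```text
time_s: 13.52
eef_pos: [589.8, 192.9, 75.6]
ee_rot: [-0.0, 0.994, 0.113, 0.001]
force: [-0.3, 0.3, -0.0]
grip_width: 0.351
grip_force: 0.0
```

Emit:
send_rows --targets '[0,0,0,0,0,0,-0.6,0,0,0,0,0,0,-1,0,0,0,0,0,0,-1,0,0,0,0,0,0,-1]'

```text
time_s: 14.02
eef_pos: [589.6, 193.0, 75.5]
ee_rot: [-0.0, 0.994, 0.113, 0.001]
force: [-1.4, 1.1, 5.7]
grip_width: 0.134
grip_force: 30.6
```

Emit:
send_rows --targets '[0,0,0,0,-0.1,0,-1,0,0,0,0,-0.1,0,-1,0,0,0,0,-0.1,0,-1,0,0,0,0,-0.1,0,-1,0,0,0,0,-0.1,0,-1]' --newtons 80

```text
time_s: 14.65
eef_pos: [583.6, 220.8, 75.6]
ee_rot: [0.001, 0.994, 0.112, 0.002]
force: [2.5, -9.4, 4.7]
grip_width: 0.127
grip_force: 78.2
```

Emit:
send_rows --targets '[0,0,0,0,0,0,-1,0,0,0,0,0,0,-1,0,0,0,0,0,0,-1]'

```text
time_s: 15.02
eef_pos: [583.6, 220.8, 75.6]
ee_rot: [0.001, 0.994, 0.112, 0.002]
force: [1.7, -7.9, 7.3]
grip_width: 0.129
grip_force: 78.1
```

```bash
python3 look.py k4 165 150 240 190 90; python3 - <<'E'
from rig import monitor
for k,v in monitor.sense().items(): print(k,v)
E
```

```text
[583.65830013 220.75521725  75.59702601] [ 0.18  0.68  1.36 -0.    1.1   1.52] 15.125
time_s 15.125
joints [ 0.17501285  0.67547256  1.35979231 -0.00238731  1.10306817  1.52206256]
dq [-0.00179578 -0.00073402 -0.00069558 -0.00035401  0.00078331  0.00194744]
tau [  5.60230583 -50.58109403 -21.05228662   1.37639053   0.09386379
  -0.53317269]
eef_pos [583.65830013 220.75521725  75.59702601]
ee_rot [9.61363536e-04 9.93686790e-01 1.12172944e-01 1.69383743e-03]
force [ 2.09230197 -8.08448921  5.7670747 ]
wrist_torque [-1.13919405 -0.22030335 -0.50942048]
grip_force 78.10611248016357
grip_width 0.12215959498193123
```

View pics/k4.png

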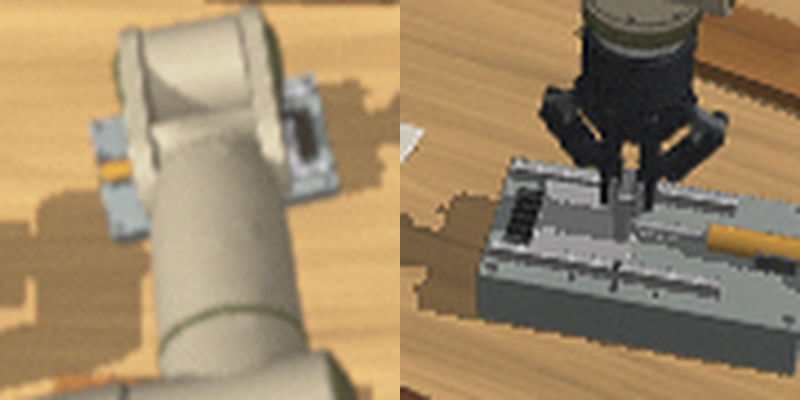

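Emit:
send_rows --targets '[0,0,0,0,-0.025,0,-1,0,0,0,0,0,0,-1,0,0,0,0,0,0,-1,0,0,0,0,0,0,-1]'

```text
time_s: 15.62
eef_pos: [583.3, 222.1, 75.6]
ee_rot: [0.001, 0.994, 0.112, 0.002]
force: [1.8, -7.9, 5.5]
grip_width: 0.124
grip_force: 78.2
```

```bash
python3 - <<'E'
from rig import monitor
import numpy as np
s=monitor.sense();d=s["eef_pos"][:2]-[589.6,193.0];y=np.array([-.2246,.9744])
print(d@y,s["force"][:2]@y,s["force"],s["time_s"])
E
```

```text
29.79927057754397 -8.119757367238979 [ 1.82602493 -7.91218408  5.53560008] 15.625
```

```bash
python3 -c "
from rig import job; print(job.finish_job())"
```

```text
the job is handed in; nothing more can be done
None
```

I've handed the job in at 15.6 s: the knob's pointer is on the mark to within about 0.03 rad, the lock is pushed to its stop around it, and the gripper is holding the shutter at about 29.8 mm of the 30 mm half travel (from the arm's readings; I didn't photograph it again after the last 1.4 mm nudge).

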